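Strap a violin neck into the pegbox drilling sled and index it

ROBOT

A 6-joint arm with a two-finger parallel gripper is mounted at the origin on a cart in front of the work surface, level with it; the furniture and walls round the work are solid. World frame = base frame: x ahead of the robot, y to its left, z up, the work surface at z = 0. Lengths are in mm, angles in rad, forces in N, time in s.
With the tool pointing down it reaches from about 350 to 975 mm from the base axis. Payload 7.1 kg.
Tool frame: the origin (TCP) lies at the centre of the arm's flange, where the gripper is bolted on; the fingertips stand 182 mm ahead of it and the grasp point (between the pads) lies 163 mm ahead of it; z points along the fingers, y is the line along which they close (so a half turn about z gives the same grasp; the last joint's range is limited). The gripper opens to 88 mm and grips with 3 to 60 N. Pads are 20 mm wide; open, the fingers measure 115 mm over their backs; the gripper's body (75 mm by 178 mm) begins 61 mm behind the grasp point.
Start: joints at [-1.297, 0.423, 1.63, -0, 1.089, -0.019], TCP at [180.415, -598.379, 404.675] pointing down, gripper open.
Joint ranges: [-3, 3], [-0.9, 2.11], [0.09, 2.58], [-1.31, 4.45], [0.11, 2.69], [-2.54, 2.54]. Speed limits (rad/s): [2.39, 2.39, 3.01, 3.14, 3.14, 3.14].

INTERFACE

Orientations are given as a rotation vector (axis times angle).
In Python, from workcell import readout, get_image, ctrl gives the robot as it stands.
- The arm moves only by the tool step_arm, never from a script. Its argument "targets" is a list that holds one entry, the list of rows, each a list of 7 numbers: the shift along the world's x, y, z as a fraction of full scale, then the turn, a rotation vector about the world's x, y, z as a fraction of full scale, then the opening, from 0 (shut) to 1 (fully open). In form: [[[dx, dy, dz, wx, wy, wz, claw], ...]]. A call has exactly 5 rows; each row shifts and turns the commanded pose from where the row before left it; what a row does not reach is not made up. Full scale, the value 1, is 0.05 m for a shift and 4 degrees for a turn. A row lasts 1/8 s, in which the tool goes at most 62.5 mm and 10.7 degrees, less where a joint would pass 70% of its speed; a pose out of reach is approached as far as the arm can. A call with a number of a shift or a turn outside -1 to 1 is refused whole. A call with a gripper value outside its range is refused whole. The fingers move at their own pace and stop on an object; the grip force is fixed at half the most. Time passes only in rows, so rows that do not move let the fingers close, or fill a call up. It gives the time, the measured TCP pose, the force, the opening and the grip force at its end, in the units of the state.
- readout.get_obs(): the state, without advancing time (a new reading comes with each control period).
- get_image(name): name is "scene" or "top" or "wrist"; returns a dict with "pixels" (480x640x3 uint8, red, green, blue), "intrinsics" (3x3 intrinsics, pixels), "extrinsics" (4x4, takes a point from world to camera coordinates). Camera axes: x right, y down, z forward; pixel columns grow to the right and rows downward; lengths in mm; the calibration is good to about 2 mm. A picture is of the moment at which its call begins. There is no depth.
- ctrl.close_job(): hands the job in; it is judged then, once.
The state is a dict: "t": time; "qpos": joint angles; "qvel": joint speeds; "joint_torque": joint torques, N m; "ee_pos": TCP position; "orientation": TCP orientation; "ft_force": force on the tool from outside, world axes, zero at the start; "moment": the same for the moment, N m; "width": finger opening in mm; "grasp_force": force on a finger pad.
Only numpy, scipy, OpenCV 4.12 (cv2) and the standard library are available. Lean on these libraries where they do the work, as an engineer would, in place of code of your own. Each camera call takes 0.05 s, during which the arm holds its last target. There are 200 camera calls.

TASK

The violin neck lies in the pegbox drilling sled with both hinged hold-down straps standing open. Swing each strap over the neck and press it down until its spring catch snaps over the strap's end and holds it shut; only then pull up the index plunger, slide the sled towards the drill bridge and let the plunger drop fully home in the next hole of its rail, so that the sled is locked there. Let go of everything, do not press on the carved neck itself, and leave the other things on the bench where they are.

Things in the scene. Friction and masses are not known exactly. Their poses are not given: they have to be found in the camera images.
- jig_base: Plywood board of the drilling jig, 182 x 410 x 14 mm, fixed on the bench. Origin: under it, amid its length; x points away from the robot, -y is the way the sled runs, to the drill bridge: an aluminium arch with a steel bush, 185 mm from the origin along -y, top 108 mm high. Two steel rails along y carry the sled.
- sled (a joint): Travel of the wooden sled (116 x 296 mm, deck top 36 mm above the bench) along -y of jig_base, m: 0 at the loading hole, up to 0.105. It drags with 2 N. The station hole, the only other hole, is in an adjustable bar half-lapped to the rail: 0.068 to 0.092, different each time; pin and hole leave 1 mm play either way. Where it is must be seen or felt.
- sled_seat (a point): Point on the sled's deck under the middle of the neck, where the neck's origin belongs; it moves with the sled.
- neck: Violin neck with carved scroll, 42 x 303 x 42 mm, about 0.19 kg, loose, lying on its side on the sled between cork-faced cheeks, the scroll towards the drill bridge. Origin: under its middle. Its top is 42 mm above the deck at the heel, lower elsewhere.
- plunger (a joint): Lift of the index plunger, m: 0 = pin fully home in a hole, about 0.010 = pin tip riding on top of the rail, 0.015 = highest. A spring drives it down with 5 N (home) to 10 N (pulled). Starts home in the loading hole, locking the sled. Let down between the holes, the pin rides on the rail and drops by itself once the sled brings it over the station hole.
- plunger_knob (a point): Middle of the plunger's upright knurled knob, 24 mm across and 18 high, 75 mm above the bench when home, on the sled's near edge midway between the straps. Below it a barrel 18 mm across; the bracket below that has its top 33 mm under this point. Free 60 mm to either side along y. The knob takes a sideways push for sliding the sled.
- strap_heel (a joint): Angle of the aluminium strap over the heel (plain) end of the neck: 0 = shut and level, 1.57 = upright, at most 2.0. A bar 24 mm wide, 6 thick, 93 from hinge axis to free end. Starts 1.15 to 1.85; hinge friction holds it there, but from lower down it springs back up to about 0.7 when let go. The end meets its catch at 0.10 rad; 10 to 15 N down on the tab then snaps it past, shut (below 0.03).
- strap_scroll (a joint): Angle of the aluminium strap over the scroll end of the neck: 0 = shut and level, 1.57 = upright, at most 2.0. A bar 24 mm wide, 6 thick, 93 from hinge axis to free end. Starts 1.15 to 1.85; hinge friction holds it there, but from lower down it springs back up to about 0.7 when let go. The end meets its catch at 0.10 rad; 10 to 15 N down on the tab then snaps it past, shut (below 0.03).
- strap_heel_tab (a point): Where to press the heel strap: middle of its outer face (the upper one when shut), 70 mm from the hinge axis. Shut, it lies 87 mm above the bench; the head of the spring steel catch, on the robot's side, begins 20 mm beyond this point and stands about 10 mm higher than the shut strap.
- strap_heel_hinge (a point): Middle of the heel strap's hinge axis, on the sled at x +38, y +90 mm of jig_base (sled at 0), 84 mm above the bench, on the side away from the robot. The axis is parallel to jig_base's y; the strap closes towards -x. Behind (+x) it is clear.
- strap_scroll_tab (a point): Where to press the scroll strap: middle of its outer face (the upper one when shut), 70 mm from the hinge axis. Shut, it lies 87 mm above the bench; the head of the spring steel catch, on the robot's side, begins 20 mm beyond this point and stands about 10 mm higher than the shut strap.
- strap_scroll_hinge (a point): Middle of the scroll strap's hinge axis, on the sled at x +38, y -60 mm of jig_base (sled at 0), 84 mm above the bench, on the side away from the robot. The axis is parallel to jig_base's y; the strap closes towards -x. Behind (+x) it is clear.
- finger_plane: Brass finger plane 29 x 60 x 31 mm, loose bystander near the board. Origin: under its middle.
- small_plane: Smaller brass finger plane 23 x 48 x 25 mm, loose bystander on the right. Origin: under its middle.
- tuning_peg: Black violin peg 22 x 62 x 12 mm, loose bystander near the board. Origin: under its middle.
- bridge_blank: Maple bridge blank 33 x 41 x 8 mm, loose bystander behind the board. Origin: under its middle.
- pencil: Pencil 154 mm long, 7 thick, loose bystander on the left. Origin: under its middle.
- sanding_block: Cork sanding block 46 x 90 x 27 mm, loose bystander on the left. Origin: under its middle.

How it is judged (in metres and radians):
On the way:
1. both straps are caught shut while the sled still stands at the loading hole (value of joint each of strap_heel, strap_scroll below 0.03 rad and value of joint sled below 0.005 m), for 0.2 s.
At the end, for the whole second after the job is handed in: Both straps are shut in their catches (within 0.03 rad), the sled stands still at the station hole with the plunger fully home in it (within 3 mm), and the neck still lies in its place on the sled (within 8 mm) (value of joint each of strap_heel, strap_scroll below 0.03 rad and value of joint plunger below 0.003 m and value of joint sled above 0.06 m and velocity of joint sled between -0.005 and 0.005 m/s and distance between neck and sled_seat below 0.008 m); the robot touches nothing.
It fails at once if the sled is moved while a strap is not shut (value of joint sled above 0.006 m and value of joint any of strap_heel, strap_scroll above 0.06 rad).
It fails at once if the robot presses on the neck (contact force between any of the fingers, the arm and neck above 8 N).
It fails at once if a bystander is disturbed (moved over 20 mm) (distance of any of finger_plane, small_plane, tuning_peg, bridge_blank, pencil, sanding_block from where it was at the start of the episode above 0.02 m).
It also fails if it takes over 54 s, if anything falls off the work surface, if the arm or the gripper's body presses on something with over 40 N, if the wrist force passes 120 N, or if a joint passes its speed limit or range.

## Working session

There is one attempt and no reset: what is moved stays moved. The work goes in short steps, Python scripts to look and compute and a tool call to move; the robot and the scene stay as the last step left them, time stands still between calls to the robot, and variables do not carry over. Pictures are saved under pics/ and viewed, at most 13 in all, crops included, and the job is handed in when it is done.

Besides the shell and the picture viewer there is one more tool, called as a command line: name --argument value ..., lists and objects as JSON in quotes. step_arm: Moves the arm, as the interface text tells. Shift numbers are shares of 0.05 m and turn numbers shares of 4 degrees, none past 1 either way. Its arguments: {"type":"object","properties":{"targets":{"type":"array"}},"required":["targets"]}

```bash
mkdir -p pics; cat > h.py <<'E'
import numpy as np, cv2
from workcell import readout, get_image, ctrl
def snap(n,f):
    d=get_image(n); cv2.imwrite(f'pics/{f}.png',cv2.cvtColor(d['pixels'],cv2.COLOR_RGB2BGR))
    np.savez(f'pics/{f}.npz',K=d['intrinsics'],E=d['extrinsics']); return d
def load(f):
    d=np.load(f'pics/{f}.npz'); return d['K'],d['E']
def ray(f,u,v):
    K,E=load(f); R=E[:3,:3]; o=-R.T@E[:3,3]; d=R.T@np.linalg.solve(K,[u,v,1]); return o,d/np.linalg.norm(d)
def onz(f,u,v,z):
    o,d=ray(f,u,v); return o+d*(z-o[2])/d[2]
def tri(a,b):
    (o1,d1),(o2,d2)=ray(*a),ray(*b)
    s=np.linalg.lstsq(np.c_[d1,-d2],o2-o1,rcond=None)[0]; p,q=o1+s[0]*d1,o2+s[1]*d2
    return (p+q)/2,np.linalg.norm(p-q)
def proj(f,P):
    K,E=load(f); p=K@(E[:3,:3]@np.asarray(P,float)+E[:3,3]); return p[:2]/p[2]
E
python3 - <<'E'
from h import *
snap('scene','s0');snap('top','t0')
o=readout.get_obs();print(o)
for f in('s0','t0'):
    K,E=load(f);print(K,E)
E
```

```text
{'t': 0.1, 'qpos': array([-1.29695911e+00,  4.23781669e-01,  1.63060537e+00, -1.61509848e-05,
        1.08861341e+00, -1.90005043e-02]), 'qvel': array([ 0.00033596,  0.00032567, -0.00123469, -0.00026813,  0.00132256,
        0.00042117]), 'joint_torque': array([ 1.76496851e-04, -5.45612526e+01, -2.74323767e+01,  6.45030895e-02,
        1.88035879e-02, -4.38706616e-05]), 'ee_pos': array([ 180.37356903, -598.14418136,  403.97170975]), 'orientation': array([-3.10659591e+00, -4.58154781e-01,  3.03158797e-04]), 'ft_force': array([-0.14803404,  0.20526803,  0.18876468]), 'moment': array([-0.00252668, -0.01113944, -0.01871537]), 'grasp_force': 0.0, 'width': 87.79774959789337}
[[508.40499109   0.         317.78488666]
 [  0.         508.40499109 239.07381001]
 [  0.           0.           1.        ]] [[-8.81307136e-01 -4.72421618e-01  1.07493160e-02  4.76099127e+02]
 [-3.27160476e-01  5.93591081e-01 -7.35265701e-01  2.24658863e+02]
 [ 3.40974714e-01 -6.51511660e-01 -6.77693737e-01  1.10349472e+03]
 [ 0.00000000e+00  0.00000000e+00  0.00000000e+00  1.00000000e+00]]
[[525.98665406   0.         318.80083046]
 [  0.         525.98665406 239.74877839]
 [  0.           0.           1.        ]] [[-1.87198429e-02 -9.99824698e-01 -3.74027042e-04  1.46083037e+01]
 [-9.85219953e-01  1.85101010e-02 -1.70290987e-01  5.55866877e+02]
 [ 1.70268058e-01 -2.81932162e-03 -9.85393749e-01  1.28983019e+03]
 [ 0.00000000e+00  0.00000000e+00  0.00000000e+00  1.00000000e+00]]
```

View pics/s0.png

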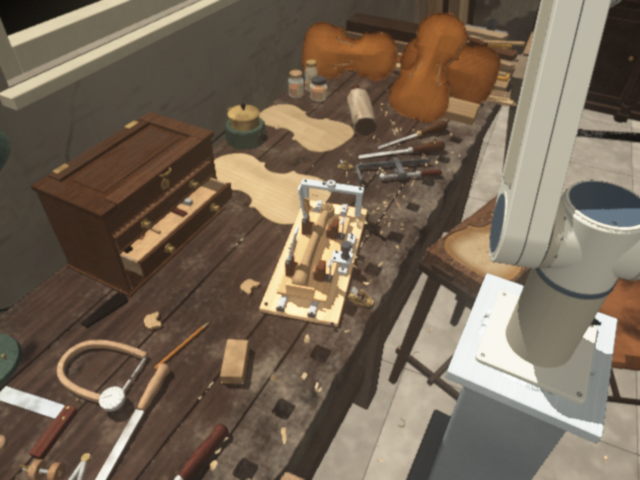

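View pics/t0.png

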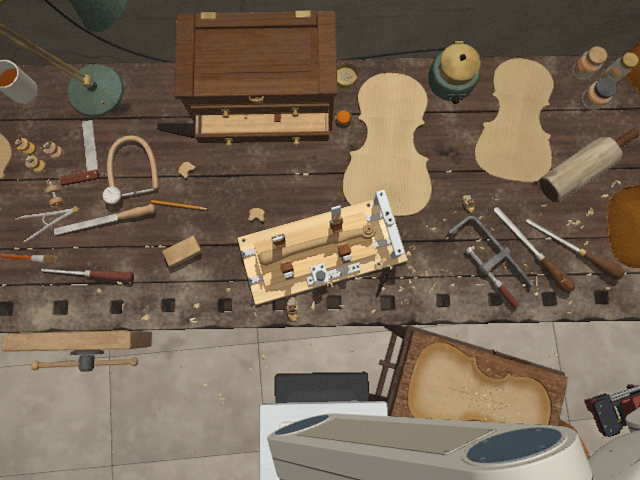

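The top view shows the jig at about u 238–411, v 190–305. It is turned about 15°, with the bridge at right (390,225), the knob at (320,272), and straps near (278,240) and (336,217). Next I enlarge that region.

```bash
python3 - <<'E'
from h import *
a=cv2.imread('pics/t0.png')[180:315,230:420]; cv2.imwrite('pics/t0c.png',cv2.resize(a,None,fx=4,fy=4,interpolation=cv2.INTER_CUBIC))
b=cv2.imread('pics/s0.png')[170:330,250:390]; cv2.imwrite('pics/s0c.png',cv2.resize(b,None,fx=3.7,fy=3.7,interpolation=cv2.INTER_CUBIC))
for p in [(238,238),(256,304),(411,260)]: print(onz('t0',*p,14))
E
```

```text
[570.45374077 214.81121544  14.        ]
[398.3721644  167.57097161  14.        ]
[ 504.14865864 -233.71139992   14.        ]
```

View pics/t0c.png

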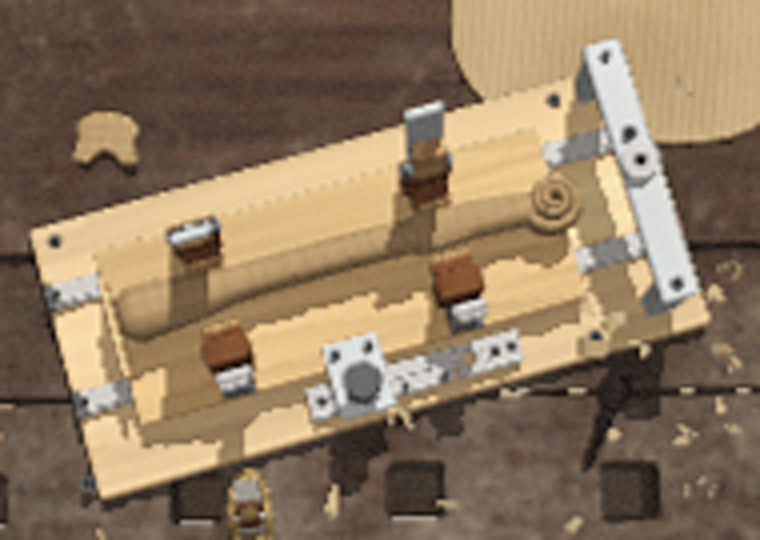

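View pics/s0c.png

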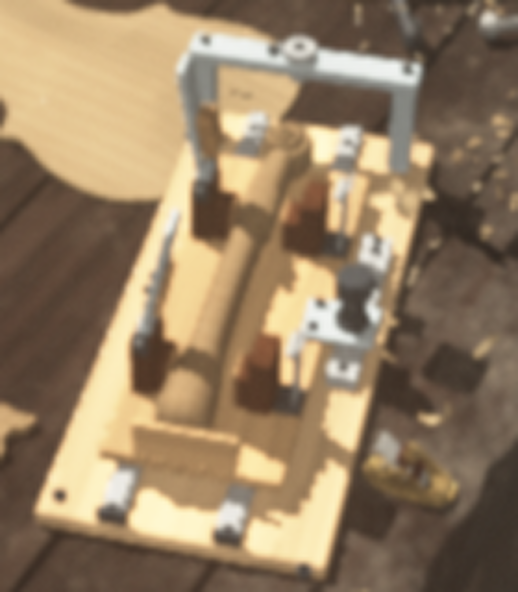

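The enlarged top crop shows the board corners at full-image pixels (238,237.8), (256.2,305) and (407,260.5). The knob is at (320.8,275.5), the heel strap is about upright, and the scroll strap leans back. I now compute the jig pose from these.

```bash
python3 - <<'E'
from h import *
f=lambda x,y:(230+x/4,180+y/4)
TL,BL,BR=[onz('t0',*f(*p),14)[:2] for p in[(32,231),(103,500),(708,324)]]
ey=(BL-BR);print(np.linalg.norm(ey),np.linalg.norm(TL-BL))
a1=np.arctan2(ey[1],ey[0])-np.pi/2; a2=np.arctan2(*(TL-BL)[::-1]); print(np.degrees([a1,a2]))
a=(a1*410+a2*182)/592; X=np.array([np.cos(a),np.sin(a)]);Y=np.array([-X[1],X[0]])
O=(TL-91*X*1+BL+91*X)/2-X*0-205*Y; O=(O+ (BR+91*X+205*Y))/2; print('O',O)
w=lambda x,y,z:np.array([*(O+x*X+y*Y),z])
loc=lambda p:np.array([(p[:2]-O)@X,(p[:2]-O)@Y])
k=onz('t0',*f(363,380),84);print('knob',k,loc(k))
for n,y in(('heel',90),('scroll',-60)):
    print(n,w(38,y,84),'tab',w(-32,y,87),'px hinge',(proj('t0',w(38,y,84))-[230,180])*4)
# strap tips: ray meets plane y=const
for n,y,p in(('heel',90,(193,226)),('scroll',-60,(424,104))):
    o,d=ray('t0',*f(*p)); h=w(38,y,84); s=((h-o)[:2]@Y)/(d[:2]@Y); 
    for z in(160,170,177): q=onz('t0',*f(*p),z); print(n,z,loc(q))
import scipy.spatial.transform as T
R=T.Rotation.from_rotvec(readout.get_obs()['orientation']).as_matrix();print(R.round(3),np.degrees(a))
E
```

```text
405.5031286561446 181.36227678068482
[15.13701214 14.89243032]
O [536.54471567  -4.03537928]
knob [462.24528783   1.15923983  84.        ] [-70.39706661  24.32369337]
heel [549.85176611  92.74748288  84.        ] tab [482.25654547  74.55720672  87.        ] px hinge [212.10410593 241.50976511]
scroll [588.8309293  -52.09941849  84.        ] tab [521.23570866 -70.28969465  87.        ] px hinge [444.74522822 175.38427505]
heel 160 [35.92900306 96.7984503 ]
heel 170 [33.98900476 96.54042303]
heel 177 [32.63100594 96.35980394]
scroll 160 [ 68.44905544 -53.02699909]
scroll 170 [ 66.23932784 -52.04233732]
scroll 177 [ 64.69251852 -51.35307408]
[[ 0.957  0.289 -0.   ]
 [ 0.289 -0.957  0.001]
 [ 0.    -0.001 -1.   ]] 15.061819757690026
```

step_arm --targets '[[[0.4, 0.7, 0, 0, 0, -0.43, 0], [0.4, 0.7, 0, 0, 0, 0, 0], [0.4, 0.7, 0, 0, 0, 0, 0], [0.4, 0.7, 0, 0, 0, 0, 0], [0.4, 0.7, 0, 0, 0, 0, 0]]]'

```text
t: 0.72
ee_pos: [280.8, -422.1, 404.4]
orientation: [-3.114, -0.411, 0.0]
ft_force: [0.5, -0.7, 0.1]
width: 41.4
grasp_force: 0.0
```

step_arm --targets '[[[0.4, 0.7, 0, 0, 0, 0, 0], [0.4, 0.7, 0, 0, 0, 0, 0], [0.4, 0.7, 0, 0, 0, 0, 0], [0.4, 0.7, 0, 0, 0, 0, 0], [0.4, 0.7, 0, 0, 0, 0, 0]]]'

```text
t: 1.35
ee_pos: [380.8, -247.1, 404.6]
orientation: [-3.114, -0.411, 0.0]
ft_force: [0.2, -0.4, 0.5]
width: 0.6
grasp_force: 0.0
```

step_arm --targets '[[[0.4, 0.7, 0, 0, 0, 0, 0], [0.4, 0.7, 0, 0, 0, 0, 0], [0.4, 0.7, 0, 0, 0, 0, 0], [0.4, 0.7, 0, 0, 0, 0, 0], [0.4, 0.7, 0, 0, 0, 0, 0]]]'

```text
t: 1.98
ee_pos: [480.8, -72.1, 404.5]
orientation: [-3.114, -0.412, 0.001]
ft_force: [1.1, -0.1, 0.3]
width: 0.2
grasp_force: 0.0
```

```bash
python3 - <<'E'
from h import *
snap('wrist','w1');o=readout.get_obs();print(o['t'],o['ee_pos'],o['orientation'],o['width'],o['ft_force'])
E
```

```text
2.025 [482.58544193 -69.60878826 404.72282771] [-3.11305323e+00 -4.12834035e-01 -2.68950310e-03] 0.5304296058855258 [1.16739581 1.6307173  0.07489319]
```

View pics/w1.png

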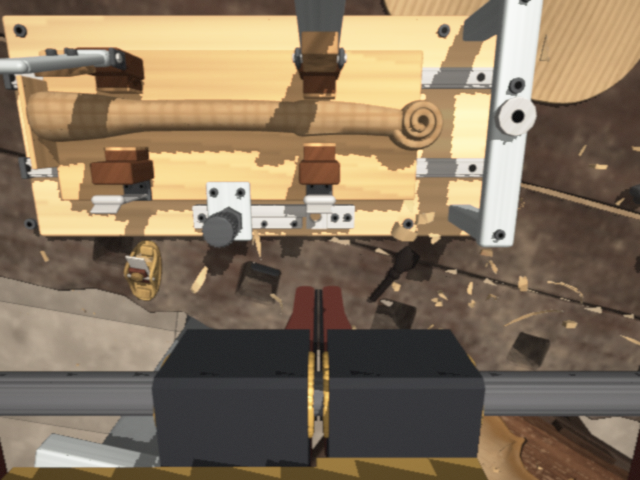

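The wrist view shows the whole jig: the scroll hinge near (319,58), heel hinge near (124,58), knob at (222,225), board front-left corner at (40,236). The heel strap's end is towards (0,67), and the station bar lies at (250–355,217).

```bash
cat >> h.py <<'E'
A=np.radians(15.06);X=np.array([np.cos(A),np.sin(A)]);Y=np.array([-X[1],X[0]]);O=np.array([534.6,3.2])
w=lambda x,y,z:np.array([*(O+x*X+y*Y),z])
loc=lambda p:np.round([(p[:2]-O)@X,(p[:2]-O)@Y],1)
E
python3 - <<'E'
from h import *
for n,u,v,z in[('knobtop',220,218,84),('hs',319,58,84),('hh',124,58,84),('BL',40,236,14),('scrollcatch',320,200,90),('heelcatch',125,203,90),('bush',517,116,112),('boardnear mid',300,238,14),('BRscrew',408,223,14)]: print(n,loc(onz('w1',u,v,z)),proj('w1',w(38,-60,84)) if n=='hs' else '')
print('tri knob',[ (loc(p),p,e) for p,e in[tri(('w1',222,212),('t0',320.75,275))]])
for n,y in(('heel',90),('scroll',-60)): print([proj('w1',w(38,y,84)),proj('w1',w(-32,y,87)),proj('w1',w(38+27,y,172))])
E
```

```text
knobtop [-59.2  12. ] 
hs [ 48.6 -59.9] [319.06794577  75.09267622]
hh [48.3 69.2] 
BL [-89.5 193.1] 
scrollcatch [-45.  -60.9] 
heelcatch [-47.4  77.1] 
bush [  10.9 -183. ] 
boardnear mid [-90.9 -43.2] 
BRscrew [ -76.8 -140.7] 
tri knob [(array([-64.2,  17.7]), array([468.04745884,   3.57602619,  42.39042673]), np.float64(6.016773009551072))]
[array([94.73681487, 74.59244629]), array([106.04171851, 180.57895652]), array([-14.43456273, -18.13746375])]
[array([319.06794577,  75.09267622]), array([318.8180959, 180.9927403]), array([319.83181282, -17.30891413])]
```

```bash
python3 - <<'E'
from h import *
def blobs(f):
    im=cv2.cvtColor(cv2.imread(f'pics/{f}.png'),cv2.COLOR_BGR2HSV)
    m=cv2.inRange(im,(0,110,30),(9,255,140)); m=cv2.morphologyEx(m,cv2.MORPH_OPEN,np.ones((3,3)))
    n,_,s,c=cv2.connectedComponentsWithStats(m)
    for i in range(1,n):
        if s[i,4]>(200 if f[0]=='w' else 15) and s[i,1]<330: print(f,s[i],c[i].round(1))
snap('wrist','w2'); o=readout.get_obs(); print(o['ee_pos'])
blobs('w2');blobs('t0')
for y in(90,-60):
  for x in(38,-48): print(y,x,proj('w2',w(x,y,80)),proj('w2',w(x,y,45)),proj('t0',w(x,y,80)))
E
```

```text
[481.63574599 -71.038623   404.55350333]
w2 [286 286  28  61 960] [303.  310.7]
w2 [323 286  28  58 960] [333.2 310.2]
t0 [275 114   5   8  38] [277.1 117.3]
t0 [ 60 171  38  14 282] [ 77.4 177.5]
t0 [ 90 270  42  11 279] [111.5 274.7]
t0 [500 286  18  21 137] [508.  295.7]
90 38 [102.21351722  80.21486717] [125.13275851  86.31723298] [280.22200605 241.47609143]
90 -48 [117.37840111 205.59527722] [137.30976964 198.85511671] [289.54494994 274.68900545]
-60 38 [322.45084771  80.86868931] [321.99294646  86.90043423] [338.23861407 224.98588988]
-60 -48 [321.80211245 206.17582296] [321.43821488 199.37931177] [348.14062179 257.83942715]
```

View pics/w2.png

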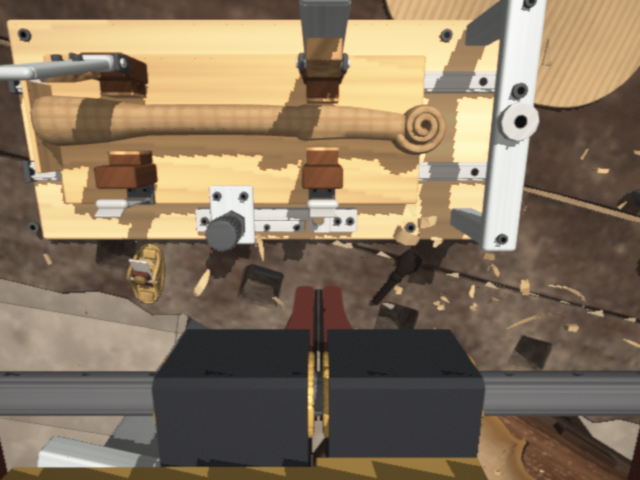

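The still wrist view shows the same layout, with hinge pins at about (105,63) and (325,62), the knob top at (222,232), and the board edges at v≈20 and 240. I check the wrist calibration against the fingertips and the edges.

```bash
python3 - <<'E'
from h import *
K,E=load('w2'); R=E[:3,:3]; print('cam',-R.T@E[:3,3]); print(R.round(3)); print(K[0,0],K[:2,2])
o=readout.get_obs(); print('tip px',proj('w2',o['ee_pos']-[0,0,182]))
for n,u,v,z in[('back edge',320,19,14),('front',320,241,14),('BL',42,239,14),('TL',8,21,14),('bush',521,122,112),('BRpost',500,240,108),('knob',224,230,84),('pin',325,62,84),('screw TR',447,36,14),('screw BR',410,228,14),('screw TL',24,36,14)]:print(n,loc(onz('w2',u,v,z)))
g=lambda x,y:(230+x/4,180+y/4)
for n,x,y,z in[('bush',640,158,112),('barL',603,55,108),('barR',678,285,108),('screwTR',554,100,14),('screwBR',596,336,14),('screwTL',55,241,14)]:print('top',n,loc(onz('t0',*g(x,y),z)))
E
```

```text
cam [550.00068331 -51.85837807 384.72548911]
[[ 0.263 -0.965 -0.   ]
 [-0.933 -0.254  0.256]
 [-0.247 -0.067 -0.967]]
418.2979893263326 [318.00582594 248.60350038]
tip px [319.45777694 313.33202825]
back edge [ 92.4 -58.4]
front [-90.5 -59.1]
BL [-89.4 194.3]
TL [ 90.3 191.7]
bush [  10.4 -183.8]
BRpost [ -66.4 -181.1]
knob [-65.2  11.8]
pin [ 49.2 -61.6]
screw TR [  80.3 -161.1]
screw BR [ -78.2 -140.5]
screw TL [ 79.3 180.8]
top bush [  10.2 -182. ]
top barL [  79.  -180.3]
top barR [ -70.4 -181.3]
top screwTR [  79.5 -158. ]
top screwBR [ -77.9 -138.1]
top screwTL [ 79.7 182.1]
```

```bash
sed -i 's/O=np.array(\[534.6,3.2\])/O=np.array([543.3,5.5])/' h.py; python3 - <<'E'
from h import *
for y in(90,-60):
  print(y)
  for x,z in[(78,135),(51,139),(30,139),(6,131),(-15,114),(-26,98),(-28,92),(-28,87)]: print((w(x,y,z+182)).round(1))
print('knob',w(-74,15,75))
E
```

```text
90
[595.2 112.7 317. ]
[569.2 105.7 321. ]
[548.9 100.2 321. ]
[525.7  94.  313. ]
[505.4  88.5 296. ]
[494.8  85.7 280. ]
[492.9  85.1 274. ]
[492.9  85.1 269. ]
-60
[634.2 -32.2 317. ]
[608.1 -39.2 321. ]
[587.9 -44.6 321. ]
[564.7 -50.9 313. ]
[544.4 -56.3 296. ]
[533.8 -59.2 280. ]
[531.9 -59.7 274. ]
[531.9 -59.7 269. ]
knob [467.94412834   0.75736299  75.        ]
```

step_arm --targets '[[[0.455, 0.735, 0, 0, 0, 0, 0], [0.455, 0.735, 0, 0, 0, 0, 0], [0.455, 0.735, 0, 0, 0, 0, 0], [0.455, 0.735, 0, 0, 0, 0, 0], [0.455, 0.735, 0, 0, 0, 0, 0]]]'

```text
t: 2.7
ee_pos: [594.6, 110.8, 404.4]
orientation: [3.114, 0.411, -0.001]
ft_force: [0.8, 1.2, 0.1]
width: 0.5
grasp_force: 0.0
```

step_arm --targets '[[[0, 0, -0.6, 0, 0, 0, 0], [0, 0, -0.6, 0, 0, 0, 0], [0, 0, -0.5, 0, 0, 0, 0], [0, 0, 0, 0, 0, 0, 0], [0, 0, 0, 0, 0, 0, 0]]]'

```text
t: 3.32
ee_pos: [594.5, 109.9, 320.4]
orientation: [3.115, 0.411, 0.001]
ft_force: [-1.0, 0.6, -0.1]
width: 0.6
grasp_force: 0.0
```

step_arm --targets '[[[-0.18, -0.04, 0, 0, 0, 0, 0], [-0.18, -0.04, 0, 0, 0, 0, 0], [-0.18, -0.04, 0, 0, 0, 0, 0], [-0.18, -0.04, 0, 0, 0, 0, 0], [-0.18, -0.04, 0, 0, 0, 0, 0]]]'

```text
t: 3.95
ee_pos: [548.8, 100.3, 320.0]
orientation: [-3.114, -0.412, -0.002]
ft_force: [2.0, 0.5, -0.4]
width: 0.6
grasp_force: 0.8
```

step_arm --targets '[[[-0.16, -0.03, -0.05, 0, 0, 0, 0], [-0.15, -0.03, -0.06, 0, 0, 0, 0], [-0.15, -0.03, -0.07, 0, 0, 0, 0], [-0.14, -0.03, -0.11, 0, 0, 0, 0], [-0.14, -0.03, -0.12, 0, 0, 0, 0]]]'

```text
t: 4.58
ee_pos: [511.8, 92.8, 298.9]
orientation: [-3.114, -0.412, -0.0]
ft_force: [2.8, 1.3, 0.4]
width: 0.1
grasp_force: 1.0
```

step_arm --targets '[[[-0.1, -0.03, -0.08, 0, 0, 0, 0], [-0.1, -0.03, -0.09, 0, 0, 0, 0], [-0.08, -0.03, -0.1, 0, 0, 0, 0], [-0.05, -0.02, -0.1, 0, 0, 0, 0], [-0.03, -0.02, -0.1, 0, 0, 0, 0]]]'

```text
t: 5.2
ee_pos: [494.4, 86.4, 275.9]
orientation: [-3.114, -0.411, -0.001]
ft_force: [-2.0, 1.7, 30.7]
width: 0.3
grasp_force: 15.2
```

```bash
python3 - <<'E'
from h import *
o=readout.get_obs();print(o['ee_pos'],o['ft_force'],loc(o['ee_pos']))
a=snap('wrist','w3');b=snap('scene','s3')
s=cv2.cvtColor(b['pixels'],cv2.COLOR_RGB2BGR)[170:330,250:390]
cv2.imwrite('pics/c3.png',np.hstack([cv2.resize(cv2.imread('pics/w3.png'),(480,360)),cv2.resize(s,(315,360))]))
E
```

```text
[494.38887119  86.43061096 275.88224437] [-2.03545357  1.68068962 30.71479541] [-26.2  90.9]
```

View pics/c3.png

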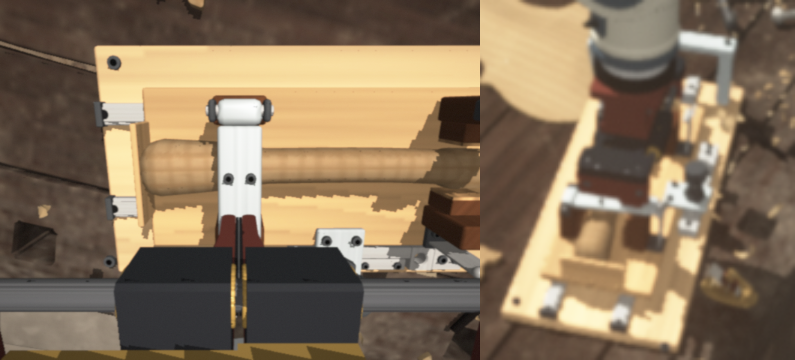

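The strap lies almost shut over the neck (strap at about u 240 in the left panel) and stands at its catch. I press on in small steps.

step_arm --targets '[[[0, 0, -0.02, 0, 0, 0, 0], [0, 0, -0.02, 0, 0, 0, 0], [0, 0, -0.02, 0, 0, 0, 0], [0, 0, 0, 0, 0, 0, 0], [0, 0, 0, 0, 0, 0, 0]]]'

```text
t: 5.92
ee_pos: [494.1, 86.4, 272.9]
orientation: [-3.114, -0.412, 0.0]
ft_force: [0.7, 0.2, 6.1]
width: 0.5
grasp_force: 3.3
```

step_arm --targets '[[[0, 0, -0.02, 0, 0, 0, 0], [0, 0, -0.02, 0, 0, 0, 0], [0, 0, -0.02, 0, 0, 0, 0], [0, 0, -0.02, 0, 0, 0, 0], [0, 0, 0, 0, 0, 0, 0]]]'

```text
t: 6.55
ee_pos: [494.0, 86.3, 268.9]
orientation: [3.115, 0.412, -0.001]
ft_force: [-1.0, 0.8, 8.0]
width: 0.8
grasp_force: 4.1
```

step_arm --targets '[[[0, 0, -0.02, 0, 0, 0, 0], [0, 0, -0.02, 0, 0, 0, 0], [0, 0, 0, 0, 0, 0, 0], [0, 0, 0, 0, 0, 0, 0], [0, 0, 0, 0, 0, 0, 0]]]'

```text
t: 7.18
ee_pos: [494.0, 86.3, 268.1]
orientation: [3.114, 0.412, -0.001]
ft_force: [-6.2, 0.0, 23.9]
width: 0.3
grasp_force: 11.8
```

step_arm --targets '[[[0, 0, 0.6, 0, 0, 0, 0], [0, 0, 1, 0, 0, 0, 0], [0, 0, 1, 0, 0, 0, 0], [0.6, -0.4, 0.15, 0, 0, 0, 0], [0.6, -0.4, 0, 0, 0, 0, 0]]]'

```text
t: 7.8
ee_pos: [554.6, 46.0, 405.2]
orientation: [3.114, 0.413, 0.002]
ft_force: [-0.1, 0.2, 0.5]
width: 0.7
grasp_force: 0.0
```

step_arm --targets '[[[0.7, -0.5, 0, 0, 0, 0, 0], [0.7, -0.5, 0, 0, 0, 0, 0], [0.63, -0.45, 0, 0, 0, 0, 0], [0, 0, 0, 0, 0, 0, 0], [0, 0, 0, 0, 0, 0, 0]]]'

```text
t: 8.43
ee_pos: [654.9, -26.0, 403.1]
orientation: [-3.114, -0.411, 0.004]
ft_force: [-0.5, 1.0, 0.3]
width: 0.6
grasp_force: 0.0
```

```bash
python3 - <<'E'
from h import *
o=readout.get_obs();print(o['t'],o['ee_pos'],o['ft_force'],loc(o['ee_pos']))
snap('wrist','w4');b=snap('scene','s4')
s=cv2.cvtColor(b['pixels'],cv2.COLOR_RGB2BGR)[170:330,250:390]
t=cv2.cvtColor(get_image('top')['pixels'],cv2.COLOR_RGB2BGR)[180:315,230:420]
cv2.imwrite('pics/c4.png',np.hstack([cv2.resize(t,(450,320)),cv2.resize(s,(315,320))]))
E
```

```text
8.425 [654.87631683 -25.96884951 403.12417678] [-0.48898187  0.95225091  0.30199674] [ 99.6 -59.4]
```

View pics/c4.png

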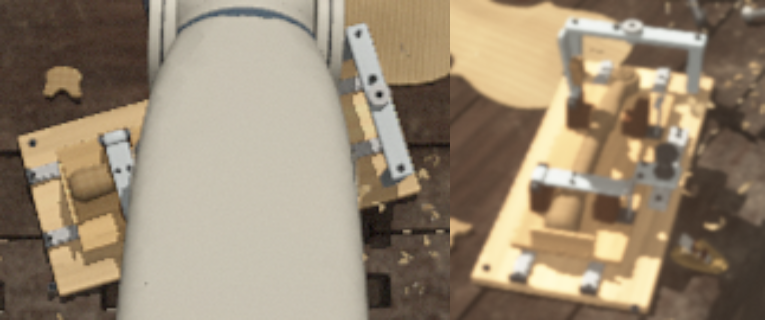

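The heel strap is shut and level (right panel, 540–645, 180), and the base of the scroll strap is at about (578,110). On to the scroll strap.

step_arm --targets '[[[0, 0, -0.6, 0, 0, 0, 0], [0, 0, -0.6, 0, 0, 0, 0], [0, 0, -0.44, 0, 0, 0, 0], [-0.2, -0.054, 0, 0, 0, 0, 0], [-0.2, -0.054, 0, 0, 0, 0, 0]]]'

```text
t: 9.2
ee_pos: [635.0, -31.4, 323.1]
orientation: [3.114, 0.412, 0.001]
ft_force: [0.4, 0.9, -0.7]
width: 0.5
grasp_force: 0.0
```

step_arm --targets '[[[-0.19, -0.052, 0, 0, 0, 0, 0], [-0.19, -0.052, 0, 0, 0, 0, 0], [-0.19, -0.052, 0, 0, 0, 0, 0], [-0.19, -0.052, 0, 0, 0, 0, 0], [-0.19, -0.052, 0, 0, 0, 0, 0]]]'

```text
t: 9.82
ee_pos: [587.7, -44.7, 322.2]
orientation: [3.115, 0.411, 0.001]
ft_force: [2.2, 0.9, -0.9]
width: 0.3
grasp_force: 0.8
```

step_arm --targets '[[[-0.16, -0.04, -0.05, 0, 0, 0, 0], [-0.15, -0.04, -0.06, 0, 0, 0, 0], [-0.15, -0.04, -0.07, 0, 0, 0, 0], [-0.14, -0.04, -0.11, 0, 0, 0, 0], [-0.14, -0.04, -0.12, 0, 0, 0, 0]]]'

```text
t: 10.45
ee_pos: [550.8, -54.7, 301.3]
orientation: [3.114, 0.412, 0.0]
ft_force: [3.1, 1.2, 0.8]
width: 0.5
grasp_force: 1.0
```

```bash
python3 - <<'E'
from h import *
o=readout.get_obs();print(o['t'],o['ee_pos'],o['ft_force'],loc(o['ee_pos']))
E
```

```text
10.45 [550.80634867 -54.65045209 301.34919675] [3.11198837 1.21964296 0.82654416] [ -8.4 -60. ]
```

Contact is the same as with the heel strap, so I follow the same path down.

step_arm --targets '[[[-0.1, -0.03, -0.1, 0, 0, 0, 0], [-0.1, -0.03, -0.1, 0, 0, 0, 0], [-0.08, -0.02, -0.1, 0, 0, 0, 0], [-0.05, -0.01, -0.1, 0, 0, 0, 0], [-0.03, -0.01, -0.1, 0, 0, 0, 0]]]'

```text
t: 11.08
ee_pos: [533.2, -59.5, 276.5]
orientation: [3.114, 0.412, 0.001]
ft_force: [3.0, 1.9, 18.0]
width: 0.4
grasp_force: 9.8
```

step_arm --targets '[[[0, 0, -0.03, 0, 0, 0, 0], [0, 0, -0.03, 0, 0, 0, 0], [0, 0, -0.03, 0, 0, 0, 0], [0, 0, -0.03, 0, 0, 0, 0], [0, 0, -0.02, 0, 0, 0, 0]]]'

```text
t: 11.7
ee_pos: [532.9, -59.6, 269.5]
orientation: [3.114, 0.412, -0.001]
ft_force: [-0.4, -0.9, 0.4]
width: 0.6
grasp_force: 0.7
```

step_arm --targets '[[[0, 0, -0.02, 0, 0, 0, 0], [0, 0, -0.01, 0, 0, 0, 0], [0, 0, 0, 0, 0, 0, 0], [0, 0, 0, 0, 0, 0, 0], [0, 0, 0, 0, 0, 0, 0]]]'

```text
t: 12.32
ee_pos: [532.9, -59.7, 268.7]
orientation: [3.114, 0.412, -0.001]
ft_force: [-3.2, -1.5, 11.9]
width: 0.1
grasp_force: 6.0
```

step_arm --targets '[[[0, 0, -0.03, 0, 0, 0, 0], [0, 0, 0, 0, 0, 0, 0], [0, 0, 0.6, 0, 0, 0, 0], [0, 0, 1, 0, 0, 0, 0.6], [-0.4, 0.4, 0.8, 0, 0, 0, 0.6]]]'

```text
t: 12.95
ee_pos: [513.6, -39.9, 387.8]
orientation: [3.115, 0.409, 0.001]
ft_force: [0.9, -0.0, 0.1]
width: 16.8
grasp_force: 0.0
```

step_arm --targets '[[[-0.6, 0.5, 0, 0, 0, 0, 0.6], [-0.8, 0.3, 0, 0, 0, 0, 0.6], [-0.5, 0, 0, 0, 0, 0, 0.6], [-0.5, 0, 0, 0, 0, 0, 0.6], [0, 0, 0, 0, 0, 0, 0.6]]]'

```text
t: 13.58
ee_pos: [391.7, 0.6, 386.2]
orientation: [-3.114, -0.412, 0.003]
ft_force: [1.4, -0.2, 0.5]
width: 52.7
grasp_force: 0.0
```

```bash
python3 - <<'E'
from h import *
o=readout.get_obs();print(o['t'],o['ee_pos'],o['ft_force'],loc(o['ee_pos']))
snap('wrist','w5');b=snap('scene','s5')
s=cv2.cvtColor(b['pixels'],cv2.COLOR_RGB2BGR)[170:330,250:390]
cv2.imwrite('pics/c5.png',np.hstack([cv2.resize(cv2.imread('pics/w5.png'),(512,384)),cv2.resize(s,(280,384))]))
print(proj('w5',w(-74,15,84)),proj('w5',w(-32,90,87)),proj('w5',w(-32,-60,87)))
E
```

```text
13.575 [391.70964323   0.57598259 386.20068365] [ 1.41342605 -0.22233855  0.52374454] [-147.7   34.6]
[347.57252992 129.63370257] [227.39390622  58.33801684] [471.15379578  58.8737622 ]
```

View pics/c5.png

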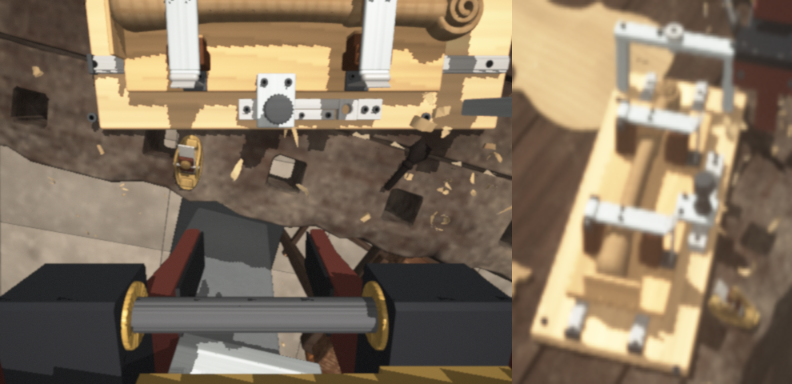

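Both straps lie shut. The knob top is at (347.5,136) in the full wrist frame, against a predicted (347.6,130), so the knob is at jig x ≈ -78. Going down to grip it.

step_arm --targets '[[[0.7, -0.01, 0, 0, 0, 0, 0.6], [0.75, -0.01, -0.3, 0, 0, 0, 0.6], [0, 0, -0.8, 0, 0, 0, 0.6], [0, 0, -0.8, 0, 0, 0, 0.6], [0, 0, -0.5, 0, 0, 0, 0.6]]]'

```text
t: 14.3
ee_pos: [466.5, -0.6, 264.4]
orientation: [-3.114, -0.411, 0.003]
ft_force: [-0.1, -0.0, 0.7]
width: 52.8
grasp_force: 0.0
```

step_arm --targets '[[[0, 0, -0.3, 0, 0, 0, 0.6], [0, 0, -0.22, 0, 0, 0, 0.6], [0, 0, 0, 0, 0, 0, 0.6], [0, 0, 0, 0, 0, 0, 0.3], [0, 0, 0, 0, 0, 0, 0.3]]]'

```text
t: 14.92
ee_pos: [466.0, -0.5, 241.4]
orientation: [3.114, 0.412, 0.002]
ft_force: [-0.2, -0.6, 0.3]
width: 36.1
grasp_force: 0.0
```

step_arm --targets '[[[0, 0, -0.04, 0, 0, 0, 0.3], [0, 0, 0, 0, 0, 0, 0.29], [0, 0, 0, 0, 0, 0, 0.28], [0, 0, 0, 0, 0, 0, 0.27], [0, 0, 0, 0, 0, 0, 0.26]]]'

```text
t: 15.55
ee_pos: [465.7, -0.5, 238.8]
orientation: [-3.114, -0.411, -0.0]
ft_force: [-0.2, 3.1, 2.5]
width: 23.6
grasp_force: 24.1
```

```bash
python3 - <<'E'
from h import *
o=readout.get_obs();print(o['t'],o['ee_pos'],o['width'],o['grasp_force'],loc(o['ft_force'][:2]+O))
E
```

```text
15.55 [ 4.65656742e+02 -4.51750249e-01  2.38753444e+02] 23.567169671177545 24.104517102241516 [0.6 3. ]
```

step_arm --targets '[[[0, 0, 0, 0, 0, 0, 0], [0, 0, 0, 0, 0, 0, 0], [0, 0, 0.08, 0, 0, 0, 0], [0, 0, 0.08, 0, 0, 0, 0], [0, 0, 0.09, 0, 0, 0, 0]]]'

```text
t: 16.18
ee_pos: [465.6, -0.5, 251.2]
orientation: [-3.114, -0.412, 0.0]
ft_force: [2.8, 3.0, -9.9]
width: 23.4
grasp_force: 30.0
```

step_arm --targets '[[[0.052, -0.193, 0, 0, 0, 0, 0], [0.052, -0.193, 0, 0, 0, 0, 0], [0.052, -0.193, 0, 0, 0, 0, 0], [0.052, -0.193, 0, 0, 0, 0, 0], [0.052, -0.193, 0, 0, 0, 0, 0]]]'

```text
t: 16.8
ee_pos: [478.8, -49.6, 251.1]
orientation: [-3.114, -0.411, 0.0]
ft_force: [2.3, 3.6, -9.7]
width: 23.4
grasp_force: 30.0
```

step_arm --targets '[[[0.052, -0.193, 0, 0, 0, 0, 0], [0, 0, 0, 0, 0, 0, 0], [0, 0, 0, 0, 0, 0, 0.32], [0, 0, -0.03, 0, 0, 0, 0.32], [0, 0, -0.03, 0, 0, 0, 0.32]]]'

```text
t: 17.42
ee_pos: [481.3, -58.2, 248.5]
orientation: [3.114, 0.412, 0.001]
ft_force: [-0.2, 0.5, -0.2]
width: 27.9
grasp_force: 0.0
```

step_arm --targets '[[[0.008, -0.029, 0, 0, 0, 0, 0.32], [0.008, -0.029, 0, 0, 0, 0, 0.32], [0.008, -0.029, 0, 0, 0, 0, 0.32], [0.008, -0.029, 0, 0, 0, 0, 0.32], [0.008, -0.029, 0, 0, 0, 0, 0.32]]]'

```text
t: 18.05
ee_pos: [483.1, -65.1, 248.2]
orientation: [-3.113, -0.41, 0.001]
ft_force: [-0.2, 8.9, 2.1]
width: 28.4
grasp_force: 4.2
```

step_arm --targets '[[[0.008, -0.029, 0, 0, 0, 0, 0.32], [0.008, -0.029, 0, 0, 0, 0, 0.32], [0.008, -0.029, 0, 0, 0, 0, 0.32], [0, 0, 0, 0, 0, 0, 0.32], [0, 0, 0, 0, 0, 0, 0.32]]]'

```text
t: 18.68
ee_pos: [484.5, -70.1, 248.2]
orientation: [3.114, 0.411, 0.0]
ft_force: [-0.1, -0.2, -0.1]
width: 28.3
grasp_force: 0.0
```

step_arm --targets '[[[0.008, -0.029, 0, 0, 0, 0, 0.32], [0.008, -0.029, 0, 0, 0, 0, 0.32], [0.008, -0.029, 0, 0, 0, 0, 0.32], [0.008, -0.029, 0, 0, 0, 0, 0.32], [0.008, -0.029, 0, 0, 0, 0, 0.32]]]'

```text
t: 19.3
ee_pos: [485.6, -74.7, 248.2]
orientation: [-3.109, -0.406, 0.004]
ft_force: [-1.9, 32.6, 9.0]
width: 28.6
grasp_force: 15.7
```

Resistance jumped to 33 N, so the pin has probably dropped. I back off a little and look.

step_arm --targets '[[[-0.01, 0.05, 0, 0, 0, 0, 0.33], [-0.01, 0.04, 0, 0, 0, 0, 0.33], [0, 0, 0, 0, 0, 0, 0.35], [0, 0, 0, 0, 0, 0, 0.35], [0, 0, 0, 0, 0, 0, 0.35]]]'

```text
t: 19.92
ee_pos: [485.5, -72.9, 248.2]
orientation: [-3.114, -0.411, 0.0]
ft_force: [-0.2, 2.3, 1.4]
width: 30.9
grasp_force: 1.2
```

```bash
python3 - <<'E'
from h import *
o=readout.get_obs();print(o['t'],o['ee_pos'],o['ft_force'],loc(o['ee_pos']))
snap('wrist','w6');b=snap('scene','s6')
s=cv2.cvtColor(b['pixels'],cv2.COLOR_RGB2BGR)[170:330,250:390]
cv2.imwrite('pics/c6.png',np.hstack([cv2.resize(cv2.imread('pics/w6.png'),(440,330)),cv2.resize(s,(350,400),interpolation=2)[:330]]))
E
```

```text
19.925 [485.46274613 -72.89580542 248.16015694] [-0.17633172  2.3058654   1.42389759] [-76.2 -60.7]
```

View pics/c6.png

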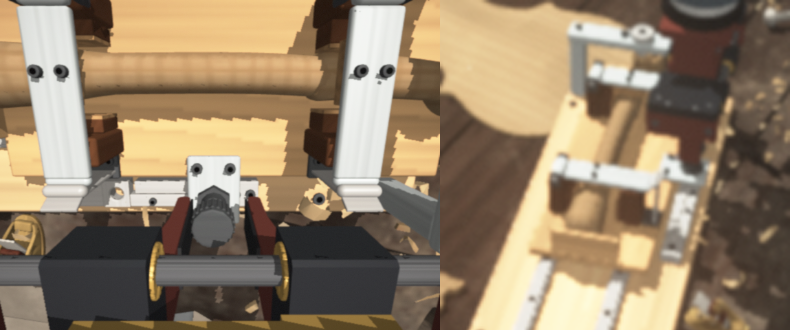

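The sled has advanced about 72 mm, both straps are still shut, and the knob stands between the fingers at (213,225). I push back to see if the sled is locked.

step_arm --targets '[[[-0.009, 0.034, 0, 0, 0, 0, 0.35], [-0.009, 0.034, 0, 0, 0, 0, 0.35], [-0.009, 0.034, 0, 0, 0, 0, 0.35], [-0.009, 0.034, 0, 0, 0, 0, 0.35], [-0.005, 0.02, 0, 0, 0, 0, 0.35]]]'

```text
t: 20.65
ee_pos: [483.4, -65.0, 248.2]
orientation: [3.114, 0.412, 0.0]
ft_force: [0.5, -1.8, -0.3]
width: 31.0
grasp_force: 1.0
```

step_arm --targets '[[[-0.005, 0.02, 0, 0, 0, 0, 0.35], [-0.005, 0.02, 0, 0, 0, 0, 0.35], [0, 0, 0, 0, 0, 0, 0.35], [0, 0, 0, 0, 0, 0, 0.35], [0, 0, 0, 0, 0, 0, 0.35]]]'

```text
t: 21.28
ee_pos: [483.1, -63.4, 248.2]
orientation: [3.114, 0.412, 0.001]
ft_force: [0.3, -5.7, -0.9]
width: 30.8
grasp_force: 2.8
```

step_arm --targets '[[[-0.005, 0.02, 0, 0, 0, 0, 0.35], [-0.005, 0.02, 0, 0, 0, 0, 0.35], [-0.005, 0.02, 0, 0, 0, 0, 0.35], [0, 0, 0, 0, 0, 0, 0.35], [0, 0, 0, 0, 0, 0, 0.35]]]'

```text
t: 21.9
ee_pos: [482.7, -61.9, 248.3]
orientation: [3.111, 0.413, 0.002]
ft_force: [1.0, -21.4, -2.9]
width: 31.3
grasp_force: 9.8
```

It holds 21 N backward and 33 N forward, so the sled is locked at about 71 mm. I check the knob height by touching its top.

step_arm --targets '[[[0.018, -0.067, 0, 0, 0, 0, 0.4], [0.018, -0.067, 0, 0, 0, 0, 0.5], [0, 0, 0, 0, 0, 0, 0.5], [0, 0, 0.5, 0, 0, 0, 0.5], [0, 0, 0.7, 0, 0, 0, 0.5]]]'

```text
t: 22.52
ee_pos: [483.5, -66.3, 308.1]
orientation: [-3.113, -0.412, 0.004]
ft_force: [-0.1, 0.2, 0.0]
width: 43.9
grasp_force: 0.0
```

step_arm --targets '[[[0, 0, 0, 0, 0, 0, 0], [0, 0, 0, 0, 0, 0, 0], [0, 0, 0, 0, 0, 0, 0], [0, 0, 0, 0, 0, 0, 0], [0, 0, -0.3, 0, 0, 0, 0]]]'

```text
t: 23.15
ee_pos: [484.3, -66.7, 293.0]
orientation: [3.114, 0.411, 0.002]
ft_force: [-0.1, 0.1, -0.4]
width: 0.8
grasp_force: 0.0
```

step_arm --targets '[[[0, 0, -0.2, 0, 0, 0, 0], [0, 0, -0.15, 0, 0, 0, 0], [0, 0, -0.1, 0, 0, 0, 0], [0, 0, 0, 0, 0, 0, 0], [0, 0, 0, 0, 0, 0, 0]]]'

```text
t: 23.78
ee_pos: [484.1, -66.7, 270.9]
orientation: [3.114, 0.412, 0.001]
ft_force: [1.1, -0.7, -0.2]
width: 0.4
grasp_force: 0.0
```

step_arm --targets '[[[0, 0, -0.04, 0, 0, 0, 0], [0, 0, -0.04, 0, 0, 0, 0], [0, 0, -0.02, 0, 0, 0, 0], [0, 0, -0.02, 0, 0, 0, 0], [0, 0, 0, 0, 0, 0, 0]]]'

```text
t: 24.4
ee_pos: [484.2, -66.8, 266.1]
orientation: [3.114, 0.412, 0.001]
ft_force: [-4.9, -0.3, 18.6]
width: 0.5
grasp_force: 9.5
```

The knob top is at 84 mm and firm, so the pin is home. Lifting clear.

step_arm --targets '[[[0, 0, 0.5, 0, 0, 0, 0], [0, 0, 1, 0, 0, 0, 0], [0, 0, 1, 0, 0, 0, 0], [0, 0, 0.5, 0, 0, 0, 0], [0, 0, 0, 0, 0, 0, 0]]]'

```text
t: 25.02
ee_pos: [484.4, -66.8, 416.5]
orientation: [3.113, 0.411, 0.007]
ft_force: [-0.6, 0.1, 0.4]
width: 0.5
grasp_force: 0.0
```

```bash
python3 - <<'E'
from h import *
snap('wrist','w7');o=readout.get_obs();print(o['t'],o['ft_force'])
E
```

```text
25.075 [ 0.14372559  0.19532241 -0.78539472]
```

View pics/w7.png

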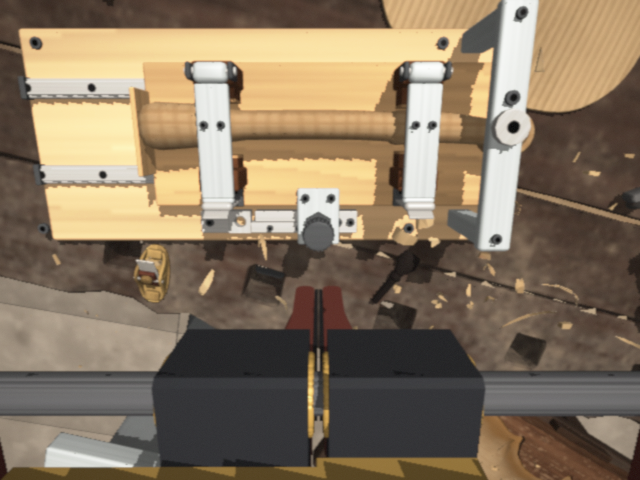

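The picture shows both straps shut (u≈214 and 421), the sled at its station with the knob at (318,232), and the bystanders in view untouched. I hand the job in.

```bash
python3 -c "
from workcell import ctrl
print(ctrl.close_job())"
```

```text
the job is handed in; nothing more can be done
None
```

Job handed in at about 25 s: both straps were caught shut before the sled moved, and the sled is locked at the station hole (about 71 mm) with the plunger home and the gripper clear; the judging result was not shown to me.

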